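# Find the full tin of spent button cells by its weight

## Task

One of the three identical closed tins on the watch repairer's counter is packed with spent button cells for the collector, and only its weight tells which. Going from the left pad to the middle to the right (left is the robot's left), lift each tin a few centimetres above its pad to feel its weight and stand it back on that same pad, then take the heaviest and finish while still holding it up, upright and still, about 20 cm above the counter, with the other two standing upright on the pads they came from (if the last one you lift is the heaviest you may simply keep hold of it). Keep the tins upright and leave the other things on the counter where they are.

Things in the scene. Friction and masses are not known exactly. Their poses are not given: they have to be found in the camera images.
- tin_a: one of three closed aluminium tins, identical outside: upright cylinder 54 mm across, 55 mm tall; origin at the centre of its underside, z up its axis. Stands centred within 4 mm on one of the pads, any tin on any pad. Grip it across its side, 30 to 60 N. Tins weigh 150 to 560 g; the heaviest is at least 100 g heavier than the others and cannot be told by sight
- tin_b: one of three closed aluminium tins, identical outside: upright cylinder 54 mm across, 55 mm tall; origin at the centre of its underside, z up its axis. Stands centred within 4 mm on one of the pads, any tin on any pad. Grip it across its side, 30 to 60 N. Tins weigh 150 to 560 g; the heaviest is at least 100 g heavier than the others and cannot be told by sight
- tin_c: one of three closed aluminium tins, identical outside: upright cylinder 54 mm across, 55 mm tall; origin at the centre of its underside, z up its axis. Stands centred within 4 mm on one of the pads, any tin on any pad. Grip it across its side, 30 to 60 N. Tins weigh 150 to 560 g; the heaviest is at least 100 g heavier than the others and cannot be told by sight
- pad_left: the left (largest y) one of three round dark rubber pads, 90 mm across and 3 mm thick, fixed flat on the counter; origin at the centre of its underside on the counter top (its top is 3 mm above the origin)
- pad_mid: the middle one of three round dark rubber pads, 90 mm across and 3 mm thick, fixed flat on the counter; origin at the centre of its underside on the counter top (its top is 3 mm above the origin)
- pad_right: the right (smallest y) one of three round dark rubber pads, 90 mm across and 3 mm thick, fixed flat on the counter; origin at the centre of its underside on the counter top (its top is 3 mm above the origin)
- screwdriver: bystander: small screwdriver about 140 mm long and under 30 mm high, lying loose roughly along x between the left and middle pads
- loupe: bystander: black watchmaker's loupe, a loose cone 32 mm across and 28 mm tall, between the middle and right pads
- case_ring: bystander: loose brass ring 40 mm across, 8 mm tall, lying between the middle and right pads, beyond the loupe
- movement_holder: bystander: loose brass block 50 x 40 x 18 mm, beyond the pads on the left
- wristwatch: bystander: loose wristwatch lying open, 38 mm case and black strap about 190 mm long along y, 10 mm high, beyond the pads on the right
Things that resemble listed ones, but are neither listed nor needed, are in the scene too. Leave any orange, turquoise or yellow look-alike of the tin_b alone.

How it is judged:
By the outcome, as a careful person would: the job done as asked, in the order asked, and still so for the second after the job is handed in, while the arm keeps its last pose, push and grip.
It also fails if it takes over 70 s, if anything falls off the work surface, if the arm or the gripper's body presses on something with over 40 N, if the wrist force passes 120 N, or if a joint passes its speed limit or range.

## Robot

A 7-joint arm with a two-finger parallel gripper is mounted at the origin on the work surface. World frame = base frame: x ahead of the robot, y to its left, z up, the work surface at z = 0. Lengths are in m, angles in rad, forces in N, time in s.
With the tool pointing down it reaches from about 0.425 to 0.875 m from the base axis. Payload 4.7 kg.
Tool frame: the origin (TCP) lies midway between the tips of the shut fingers; the grasp point (between the pads) lies 19 mm behind it (ctrl.grip_point_offset is the distance from the TCP to the grasp point, in m); z points along the fingers, y is the line along which they close (so a half turn about z gives the same grasp; the last joint's range is limited). The gripper opens to 87 mm and grips with 3 to 60 N. Pads are 19 mm wide; open, the fingers measure 117 mm over their backs; the gripper's body (75 mm by 190 mm) begins 51 mm behind the grasp point.
Start: joints at [1.26, 0.321, -0.07, 1.45, 0.023, 1.371, -0.057], TCP at [0.207, -0.616, 0.223] pointing down, gripper open.
Joint ranges: [-2.86, 2.86], [-0.3, 2.09], [-1.38, 1.24], [0.06, 2.45], [-1.56, 4.7], [0.09, 2.05], [-2.69, 2.69]. Speed limits (rad/s): [2.57, 2.57, 3.14, 3.14, 3.14, 3.14, 3.14].

## Interface

Orientations are given as a rotation vector (axis times angle).
In Python, from bench import ctrl gives the robot as it stands.
- The arm moves only by the tool move_arm, never from a script. Its argument "increments" is text: rows parted by semicolons, each of 7 numbers parted by spaces: the shift along the world's x, y, z in mm, then the turn, a rotation vector about the world's x, y, z in degrees, then the closure in counts, from 0 (fully open) to 255 (shut). A call has exactly 8 rows; each row shifts and turns the commanded pose from where the row before left it; what a row does not reach is not made up. A row lasts 1/12 s, in which the tool goes at most 41.7 mm and 7.16 degrees, less where a joint would pass 70% of its speed; a pose out of reach is approached as far as the arm can. A call with a gripper value outside its range is refused whole. The fingers move at their own pace and stop on an object; "grip_force" is the grip in N (left out, the last holds). Time passes only in rows, so rows that do not move let the fingers close, or fill a call up. It gives the time, the measured TCP pose, the force, the opening and the grip force at its end, in the units of the state.
- ctrl.get_state(): the state, without advancing time (a new reading comes with each control period).
- ctrl.get_image(name): name is "side" or "top"; returns a dict with "frame" (480x640x3 uint8, red, green, blue), "depth" (480x640 float32, m along the optical axis (not along the pixel's ray), 0 where there is no reading), "fx", "fy", "cx", "cy" (pixels), "k1" (the pictures are not rectified: a ray, as slopes to the right and down, at radius r is drawn at 1 + k1 r^2 times it, then the intrinsics apply), "position" and "orientation" of the camera in the world. Camera axes: x right, y down, z forward; pixel columns grow to the right and rows downward; lengths in m; the calibration is good to about 2 mm. A picture is of the moment at which its call begins.
- ctrl.close_job(): hands the job in; it is judged then, once.
Trained networks look in a picture, given as the dict that the camera call returned (one of the last four; its "shot" number tells which), for a name from the list of things; names that differ only in an ending like _2 or _b are one class to them, and where a whole thing is asked for, a point or a joint stands for the part that bears it (a point fixed in the world has none). Each returns a list of dicts, best first, with "score" (0 to 1); they miss things now and then, are a little off and sometimes report something else, mostly with a low value. They report only what shows in the picture. A call takes as long as a camera call. They do not tell look-alikes from the thing itself.
- ctrl.find_in(target, picture): "centre" ([x, y, z] in m, in world coordinates, good to about 4 mm: the middle of the surface that is visible of it).
- ctrl.silhouettes(target, picture): "region" (480x640 bool, what is visible of it).
The state is a dict: "time": time; "joint_positions": joint angles; "qd": joint speeds; "joint_torque": joint torques, N m; "position": TCP position; "tool_rot": TCP orientation; "ft_force": force on the tool from outside, world axes, zero at the start; "torque": the same for the moment, N m; "grip_width": opening from 0.0 (shut) to 1.0 (fully open); "grip_force": force on a finger pad.
Only numpy, scipy, OpenCV 4.12 (cv2) and the standard library are available. Lean on these libraries where they do the work, as an engineer would, in place of code of your own. Each camera call takes 0.05 s, during which the arm holds its last target. There are 200 camera calls.

## Working session

There is one attempt and no reset: what is moved stays moved. The work goes in short steps, Python scripts to look and compute and a tool call to move; the robot and the scene stay as the last step left them, time stands still between calls to the robot, and variables do not carry over. Pictures are saved under pics/ and viewed, at most 10 in all, crops included, and the job is handed in when it is done.

Besides the shell and the picture viewer there is one more tool, called after "Call:" by a JSON object that holds its "api" and its "payload", one argument or row to a line. move_arm: Moves the arm, as the interface text tells. Its arguments: {"type":"object","properties":{"increments":{"type":"string"},"grip_force":{"type":"number"}},"required":["increments"]}

```bash
mkdir -p pics
cat > h.py <<'E'
import numpy as np, cv2
from scipy.spatial.transform import Rotation as R
from bench import ctrl
E
python3 - <<'E'
from h import *
s=ctrl.get_state()
for k,v in s.items(): print(k,np.round(v,3))
for n in("top","side"):
    p=ctrl.get_image(n); cv2.imwrite(f"pics/{n}1.png",p["frame"][:,:,::-1])
    print(n,np.round(p["position"],3),np.round(p["orientation"],3))
    for t in("tin_a","pad_left","screwdriver","loupe","case_ring","movement_holder","wristwatch"):
        print(t,[(np.round(d["centre"],3).tolist(),round(d["score"],2)) for d in ctrl.find_in(t,p)])
E
```

```text
time 0.0
joint_positions [ 1.26   0.322 -0.07   1.452  0.023  1.371 -0.057]
qd [ 0.001 -0.001  0.     0.    -0.001 -0.002  0.002]
joint_torque [ 0.0000e+00 -4.9129e+01 -4.0400e-01 -3.1253e+01 -6.4000e-02  4.4000e-02
  0.0000e+00]
position [ 0.207 -0.616  0.221]
tool_rot [-3.098e+00 -5.080e-01  1.000e-03]
ft_force [0.39  0.818 0.535]
torque [-0.032  0.014 -0.015]
grip_force 0.0
grip_width 0.997
top [0.5   0.038 0.82 ] [-2.125  2.186 -0.165]
tin_a [([0.539, -0.2, 0.058], 0.8), ([0.499, 0.203, 0.059], 0.77), ([0.584, 0.282, 0.053], 0.73), ([0.523, 0.015, 0.058], 0.7), ([0.611, 0.204, 0.057], 0.69), ([0.481, 0.301, 0.057], 0.59)]
pad_left [([0.489, 0.19, 0.003], 0.67), ([0.542, -0.187, 0.002], 0.49)]
screwdriver [([0.46, 0.11, 0.025], 0.96)]
loupe [([0.441, -0.118, 0.03], 0.57)]
case_ring [([0.572, -0.121, 0.007], 0.58)]
movement_holder [([0.746, 0.154, 0.012], 0.79)]
wristwatch [([0.752, -0.155, 0.006], 0.93)]
side [ 0.589 -0.615  0.455] [-2.139 -0.016  0.007]
tin_a [([0.574, 0.273, 0.046], 0.93), ([0.5, 0.189, 0.048], 0.92), ([0.473, 0.287, 0.05], 0.85), ([0.538, -0.225, 0.05], 0.73), ([0.613, 0.192, 0.043], 0.72), ([0.523, -0.004, 0.047], 0.58)]
pad_left [([0.493, 0.18, 0.001], 0.69)]
screwdriver [([0.46, 0.106, 0.018], 0.93)]
loupe [([0.446, -0.126, 0.029], 0.72)]
case_ring []
movement_holder [([0.746, 0.145, 0.014], 0.86)]
wristwatch [([0.748, -0.17, 0.003], 0.56)]
```

View pics/top1.png

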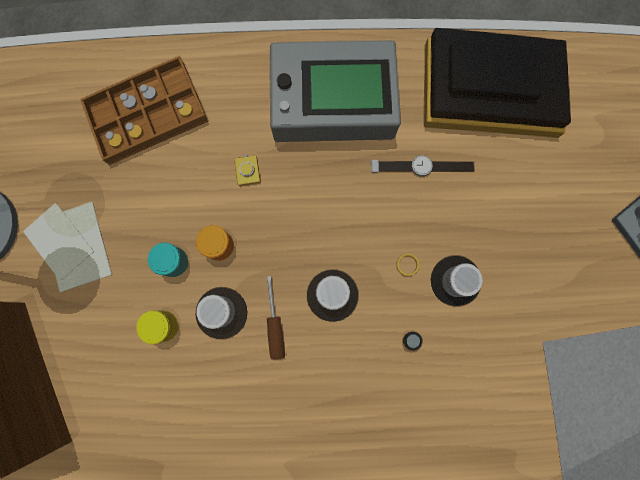

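```bash
cat >> h.py <<'E'
def tins(p):
    """centre of each tin's top face from silhouette + depth"""
    Rm=R.from_rotvec(p["orientation"]).as_matrix(); out=[]
    for d in ctrl.silhouettes("tin_a",p):
        v,u=np.nonzero(d["region"]&(p["depth"]>0))
        K=np.array([[p["fx"],0,p["cx"]],[0,p["fy"],p["cy"]],[0,0,1.]])
        q=cv2.undistortPoints(np.c_[u,v].astype(np.float64)[:,None],K,np.array([p["k1"],0,0,0.]))[:,0]
        w=(np.c_[q,np.ones(len(q))]*p["depth"][v,u][:,None])@Rm.T+p["position"]
        zt=np.percentile(w[:,2],90); t=w[abs(w[:,2]-zt)<.006]
        (cx,cy),r=cv2.minEnclosingCircle(t[:,:2].astype(np.float32))
        out.append((round(d["score"],2),np.round([cx,cy,r,zt],4).tolist(),np.round(t[:,:2].mean(0),4).tolist(),p["frame"][v,u].mean(0).round().tolist(),[int(u.mean()),int(v.mean())]))
    return out
E
python3 - <<'E'
from h import *
for o in tins(ctrl.get_image("top")): print(*o)
s=ctrl.get_state();print(R.from_rotvec(s["tool_rot"]).as_matrix().round(3))
E
```

```text
0.96 [0.54, -0.2072, 0.0277, 0.0598] [0.54, -0.2068] [130.0, 131.0, 131.0] [462, 279]
0.95 [0.6158, 0.2076, 0.0271, 0.0567] [0.6154, 0.2074] [155.0, 111.0, 38.0] [214, 242]
0.89 [0.5265, 0.0118, 0.0273, 0.0599] [0.5265, 0.0117] [158.0, 161.0, 160.0] [332, 292]
0.77 [0.5892, 0.2892, 0.0277, 0.0565] [0.589, 0.2886] [50.0, 128.0, 123.0] [167, 259]
0.66 [0.5, 0.2057, 0.0271, 0.0595] [0.5001, 0.2056] [147.0, 149.0, 148.0] [214, 311]
0.63 [0.4775, 0.3065, 0.028, 0.0564] [0.478, 0.3051] [149.0, 147.0, 32.0] [156, 325]
0.44 [0.5235, 0.0099, 0.0457, 0.0047] [0.5196, 0.0105] [48.0, 43.0, 36.0] [332, 297]
[[ 0.948  0.319 -0.   ]
 [ 0.319 -0.948 -0.   ]
 [-0.     0.    -1.   ]]
```

The three silver tins are at pixels (214,311), (332,292) and (462,279), standing on the dark pads. The orange, turquoise and yellow look-alikes are beside the left pad. I'll grip along x, which keeps the fingers clear of everything, and go to the left tin first.

Call:
{"api": "move_arm", "payload": {
  "increments": "24.4 30.5 0 0 0 5.95 0;24.4 30.5 0 0 0 5.95 0;24.4 30.5 0 0 0 5.95 0;24.4 30.5 0 0 0 5.95 0;24.4 30.5 0 0 0 5.95 0;24.4 30.5 0 0 0 5.95 0;24.4 30.5 0 0 0 5.95 0;24.4 30.5 0 0 0 5.95 0",
  "grip_force": 45
}}

```text
time: 1.57
position: [0.4035, -0.3705, 0.2229]
tool_rot: [2.627, 1.722, -0.0]
ft_force: [0.3, -0.8, -0.4]
grip_width: 1.001
grip_force: 0.0
```

Call:
{"api": "move_arm", "payload": {
  "increments": "24.4 30.5 0 0 0 5.95 0;24.4 30.5 0 0 0 5.95 0;24.4 30.5 0 0 0 5.95 0;24.4 30.5 0 0 0 5.95 0;0 40 0 0 0 0 0;0 40 0 0 0 0 0;0 40 0 0 0 0 0;0 40 0 0 0 0 0"
}}

```text
time: 2.23
position: [0.5, -0.0881, 0.2227]
tool_rot: [2.221, 2.221, 0.0]
ft_force: [0.4, -0.3, -0.2]
grip_width: 0.999
grip_force: 0.0
```

Call:
{"api": "move_arm", "payload": {
  "increments": "0 38 0 0 0 0 0;0 38 0 0 0 0 0;0 38 0 0 0 0 0;0 38 0 0 0 0 0;0 38 0 0 0 0 0;0 38 0 0 0 0 0;0 38 0 0 0 0 0;0 29 0 0 0 0 0"
}}

```text
time: 2.9
position: [0.4995, 0.2085, 0.2232]
tool_rot: [2.219, 2.224, 0.003]
ft_force: [0.8, 0.7, 0.4]
grip_width: 1.0
grip_force: 0.0
```

Call:
{"api": "move_arm", "payload": {
  "increments": "0 -3 -32 0 0 0 0;0 0 -32 0 0 0 0;0 0 -32 0 0 0 0;0 0 -32 0 0 0 0;0 0 -25 0 0 0 0;0 0 -20 0 0 0 0;0 0 -18 0 0 0 0;0 0 -12 0 0 0 0"
}}

```text
time: 3.57
position: [0.4993, 0.2014, 0.0177]
tool_rot: [-2.221, -2.221, 0.003]
ft_force: [-0.2, -0.0, 0.5]
grip_width: 0.999
grip_force: 0.0
```

Run:
```python
from h import *
p=ctrl.get_image("side"); f=p["frame"]; cv2.imwrite("pics/side2.png",f[:,:,::-1])
print(ctrl.get_state()["ft_force"])
```

```text
[-1.05840874 -0.87115347 -1.40951854]
```

View pics/side2.png

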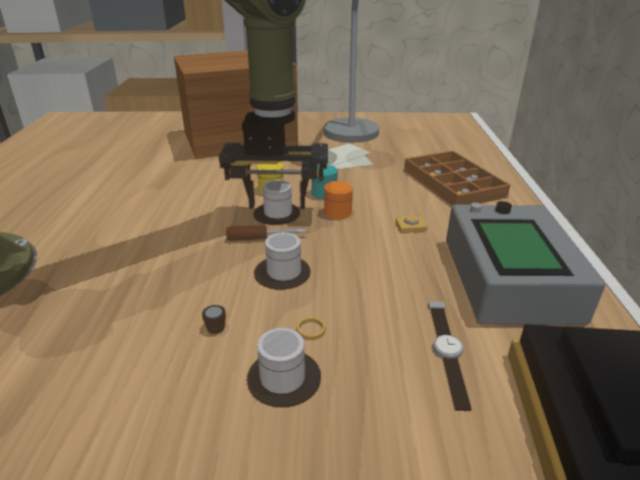

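The fingers (about 250 and 306 px across) straddle the left tin at (278,200), and nothing else is being touched. I'll close now.

Call:
{"api": "move_arm", "payload": {
  "increments": "0 2 1 0 0 0 0;0 0 0 0 0 0 160;0 0 0 0 0 0 255;0 0 0 0 0 0 255;0 0 0 0 0 0 255;0 0 0 0 0 0 255;0 0 0 0 0 0 255;0 0 0 0 0 0 255",
  "grip_force": 45
}}

```text
time: 4.28
position: [0.5002, 0.2039, 0.0209]
tool_rot: [2.221, 2.221, -0.0]
ft_force: [-1.8, -2.0, 2.9]
grip_width: 0.613
grip_force: 45.0
```

Run:
```python
from h import *
s=ctrl.get_state(); print(s["position"],s["grip_width"],s["grip_force"],s["ft_force"])
```

```text
[0.50015193 0.20387303 0.02089376] 0.6134094254864362 44.95093820616603 [-1.84874354 -1.98028783  2.94551399]
```

Call:
{"api": "move_arm", "payload": {
  "increments": "0 0 8 0 0 0 255;0 0 10 0 0 0 255;0 0 10 0 0 0 255;0 0 8 0 0 0 255;0 0 4 0 0 0 255;0 0 0 0 0 0 255;0 0 0 0 0 0 255;0 0 0 0 0 0 255"
}}

```text
time: 4.95
position: [0.4999, 0.2036, 0.0602]
tool_rot: [-2.221, -2.221, 0.001]
ft_force: [-0.8, -0.2, -4.3]
grip_width: 0.613
grip_force: 44.9
```

```bash
cat >> h.py <<'E'
def weigh():
    F=[];T=[];P=[]
    for _ in range(12):
        ctrl.get_image("side"); s=ctrl.get_state(); F.append(s["ft_force"]);T.append(s["joint_torque"]);P.append(s["position"])
    print("F",np.mean(F,0).round(2),np.std(F,0).round(2),"tau",np.mean(T,0).round(2)[:4],"P",np.mean(P,0).round(4),s["grip_width"],s["grip_force"],s["time"])
E
python3 -c "
from h import *
weigh()"
```

```text
F [-0.05 -0.05 -4.24] [0.55 0.75 0.31] tau [ 1.000e-02 -3.744e+01 -7.750e+00 -2.826e+01] P [0.5    0.2039 0.0603] 0.6154470186268235 44.92283404804766 5.55
```

Left reads about 4.2 N. I'll stand it back and open.

Call:
{"api": "move_arm", "payload": {
  "increments": "0 0 -10 0 0 0 255;0 0 -10 0 0 0 255;0 0 -10 0 0 0 255;0 0 -6 0 0 0 255;0 0 -3 0 0 0 255;0 0 -1 0 0 0 255;0 0 0 0 0 0 255;0 0 0 0 0 0 255"
}}

```text
time: 6.22
position: [0.4988, 0.2033, 0.0209]
tool_rot: [-2.221, -2.222, 0.006]
ft_force: [-6.3, -3.2, 7.3]
grip_width: 0.614
grip_force: 45.0
```

Call:
{"api": "move_arm", "payload": {
  "increments": "0 0 0 0 0 0 90;0 0 0 0 0 0 0;0 0 0 0 0 0 0;0 0 0 0 0 0 0;0 0 0 0 0 0 0;0 0 10 0 0 0 0;0 0 25 0 0 0 0;0 0 35 0 0 0 0"
}}

```text
time: 6.88
position: [0.4982, 0.2033, 0.0896]
tool_rot: [-2.219, -2.22, 0.006]
ft_force: [0.3, -0.6, -0.3]
grip_width: 0.985
grip_force: 0.0
```

Call:
{"api": "move_arm", "payload": {
  "increments": "0 0 35 0 0 0 0;0 0 25 0 0 0 0;5 -32 0 0 0 0 0;5 -32 0 0 0 0 0;5 -32 0 0 0 0 0;5 -32 0 0 0 0 0;5 -32 0 0 0 0 0;3 -32 0 0 0 0 0"
}}

```text
time: 7.55
position: [0.5287, 0.0105, 0.1516]
tool_rot: [2.22, 2.221, 0.002]
ft_force: [0.3, -0.1, 0.1]
grip_width: 0.994
grip_force: 0.0
```

Run:
```python
from h import *
weigh()
p=ctrl.get_image("side"); cv2.imwrite("pics/side3.png",p["frame"][:,:,::-1])
```

```text
F [ 0.18 -0.03 -0.28] [0.48 2.12 0.57] tau [ -0.46 -31.51  -4.21 -29.46] P [0.5284 0.0111 0.151 ] 1.0012920026795447 0.0 8.15
```

View pics/side3.png

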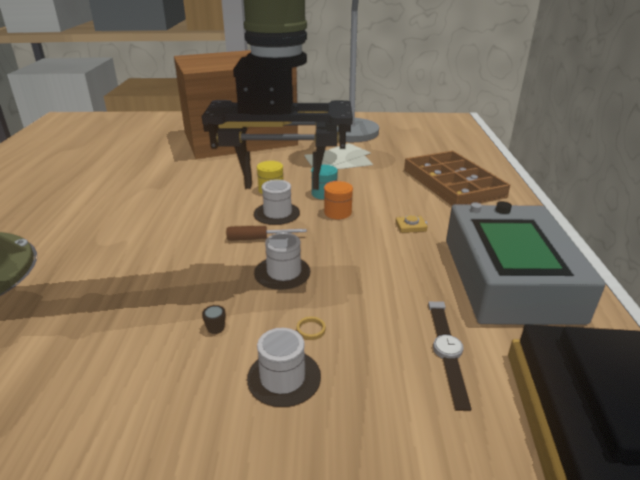

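The left tin is upright on its pad at (277,200), and the gripper is above the middle tin at (283,255). With no load the force is about -0.3 N, so the left tin weighs about 4 N. Next I'll descend on the middle tin.

Call:
{"api": "move_arm", "payload": {
  "increments": "-1 0 -25 0 0 0 0;0 0 -30 0 0 0 0;0 0 -25 0 0 0 0;0 0 -20 0 0 0 0;0 0 -15 0 0 0 0;0 0 -10 0 0 0 0;0 0 -5 0 0 0 0;0 0 0 0 0 0 0"
}}

```text
time: 8.87
position: [0.5267, 0.0121, 0.0198]
tool_rot: [-2.22, -2.221, 0.001]
ft_force: [-0.1, -1.2, -0.1]
grip_width: 0.999
grip_force: 0.0
```

Call:
{"api": "move_arm", "payload": {
  "increments": "0 0 0 0 0 0 160;0 0 0 0 0 0 255;0 0 0 0 0 0 255;0 0 0 0 0 0 255;0 0 0 0 0 0 255;0 0 0 0 0 0 255;0 0 0 0 0 0 255;0 0 0 0 0 0 255"
}}

```text
time: 9.53
position: [0.5269, 0.0119, 0.0208]
tool_rot: [-2.221, -2.221, 0.001]
ft_force: [-3.1, -0.6, 4.5]
grip_width: 0.615
grip_force: 45.0
```

Call:
{"api": "move_arm", "payload": {
  "increments": "0 0 8 0 0 0 255;0 0 10 0 0 0 255;0 0 10 0 0 0 255;0 0 8 0 0 0 255;0 0 4 0 0 0 255;0 0 0 0 0 0 255;0 0 0 0 0 0 255;0 0 0 0 0 0 255"
}}

```text
time: 10.2
position: [0.5269, 0.0118, 0.0603]
tool_rot: [-2.221, -2.221, 0.001]
ft_force: [-0.5, -0.4, -2.3]
grip_width: 0.614
grip_force: 44.9
```

```bash
python3 -c "
from h import *
weigh()"
```

```text
F [-0.1   0.2  -2.31] [0.28 0.35 0.42] tau [ 1.000e-02 -3.591e+01 -5.680e+00 -2.757e+01] P [0.527  0.012  0.0603] 0.6087269938589093 44.939412139356136 10.8
```

Middle is about 2.1 N, lighter than left. I'll stand it back and go right to (0.540, -0.207).

Call:
{"api": "move_arm", "payload": {
  "increments": "0 0 -10 0 0 0 255;0 0 -10 0 0 0 255;0 0 -10 0 0 0 255;0 0 -6 0 0 0 255;0 0 -3 0 0 0 255;0 0 -1 0 0 0 255;0 0 0 0 0 0 255;0 0 0 0 0 0 255"
}}

```text
time: 11.47
position: [0.5257, 0.0119, 0.0208]
tool_rot: [-2.22, -2.22, 0.005]
ft_force: [-6.5, -0.6, 8.3]
grip_width: 0.613
grip_force: 45.0
```

Call:
{"api": "move_arm", "payload": {
  "increments": "0 0 0 0 0 0 90;0 0 0 0 0 0 0;0 0 0 0 0 0 0;0 0 0 0 0 0 0;0 0 0 0 0 0 0;0 0 10 0 0 0 0;0 0 25 0 0 0 0;0 0 35 0 0 0 0"
}}

```text
time: 12.13
position: [0.525, 0.0121, 0.0895]
tool_rot: [-2.218, -2.219, 0.004]
ft_force: [0.7, 0.1, -0.3]
grip_width: 0.985
grip_force: 0.0
```

Call:
{"api": "move_arm", "payload": {
  "increments": "0 0 35 0 0 0 0;0 0 25 0 0 0 0;2 -36 0 0 0 0 0;2 -37 0 0 0 0 0;2 -37 0 0 0 0 0;2 -37 0 0 0 0 0;2 -37 0 0 0 0 0;2 -35 0 0 0 0 0"
}}

```text
time: 12.8
position: [0.5392, -0.2094, 0.1516]
tool_rot: [2.221, 2.22, 0.0]
ft_force: [0.7, 0.9, 0.4]
grip_width: 1.0
grip_force: 0.0
```

Run:
```python
from h import *
weigh()
p=ctrl.get_image("side"); cv2.imwrite("pics/side4.png",p["frame"][:,:,::-1])
```

```text
F [-0.26 -0.44 -0.11] [0.35 2.09 0.44] tau [ -0.67 -39.53  -5.42 -29.34] P [ 0.5392 -0.2082  0.1509] 1.0018712555624076 0.0 13.4
```

View pics/side4.png

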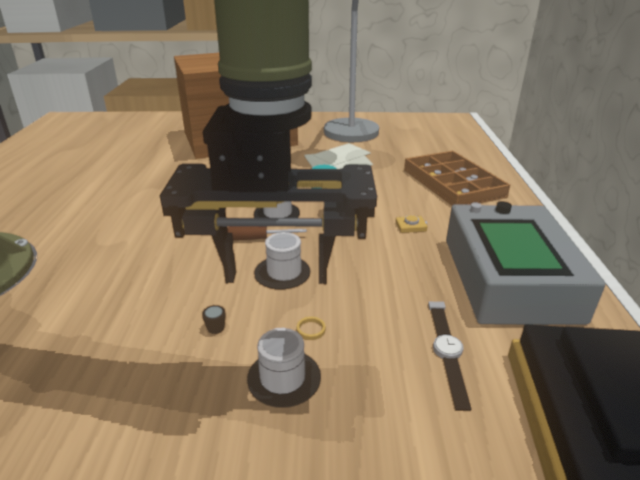

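The middle tin is upright on its pad at (283,255), and the gripper is above the right tin at (282,360).

Call:
{"api": "move_arm", "payload": {
  "increments": "1 1 -25 0 0 0 0;0 0 -30 0 0 0 0;0 0 -25 0 0 0 0;0 0 -20 0 0 0 0;0 0 -15 0 0 0 0;0 0 -10 0 0 0 0;0 0 -5 0 0 0 0;0 0 0 0 0 0 0"
}}

```text
time: 14.12
position: [0.5397, -0.2057, 0.0198]
tool_rot: [-2.22, -2.221, 0.001]
ft_force: [-0.3, -0.6, 0.1]
grip_width: 1.0
grip_force: 0.0
```

Call:
{"api": "move_arm", "payload": {
  "increments": "0 0 0 0 0 0 160;0 0 0 0 0 0 255;0 0 0 0 0 0 255;0 0 0 0 0 0 255;0 0 0 0 0 0 255;0 0 0 0 0 0 255;0 0 0 0 0 0 255;0 0 0 0 0 0 255"
}}

```text
time: 14.78
position: [0.5402, -0.2062, 0.0209]
tool_rot: [2.221, 2.221, -0.0]
ft_force: [-1.5, 0.1, 2.5]
grip_width: 0.611
grip_force: 45.0
```

Call:
{"api": "move_arm", "payload": {
  "increments": "0 0 8 0 0 0 255;0 0 10 0 0 0 255;0 0 10 0 0 0 255;0 0 8 0 0 0 255;0 0 4 0 0 0 255;0 0 0 0 0 0 255;0 0 0 0 0 0 255;0 0 0 0 0 0 255"
}}

```text
time: 15.45
position: [0.5398, -0.206, 0.0602]
tool_rot: [-2.221, -2.221, 0.001]
ft_force: [0.1, -0.4, -3.7]
grip_width: 0.612
grip_force: 44.9
```

```bash
python3 -c "
from h import *
weigh()"
```

```text
F [-0.26  0.05 -2.79] [0.51 0.64 0.39] tau [  0.   -43.6   -6.21 -28.08] P [ 0.54   -0.206   0.0603] 0.6132491394893547 44.930579429492354 16.05
```

Right is about 2.7 N, so the left tin (about 4.1 N) is heaviest. I'll stand this one back and return to the left.

Call:
{"api": "move_arm", "payload": {
  "increments": "0 0 -10 0 0 0 255;0 0 -10 0 0 0 255;0 0 -10 0 0 0 255;0 0 -6 0 0 0 255;0 0 -3 0 0 0 255;0 0 -1 0 0 0 255;0 0 0 0 0 0 255;0 0 0 0 0 0 255"
}}

```text
time: 16.72
position: [0.5389, -0.2056, 0.0209]
tool_rot: [-2.219, -2.22, 0.003]
ft_force: [-5.6, 1.9, 6.9]
grip_width: 0.611
grip_force: 45.0
```

Call:
{"api": "move_arm", "payload": {
  "increments": "0 0 0 0 0 0 90;0 0 0 0 0 0 0;0 0 0 0 0 0 0;0 0 0 0 0 0 0;0 0 0 0 0 0 0;0 0 10 0 0 0 0;0 0 25 0 0 0 0;0 0 35 0 0 0 0"
}}

```text
time: 17.38
position: [0.5381, -0.2053, 0.0892]
tool_rot: [-2.217, -2.218, 0.002]
ft_force: [0.3, -0.6, 0.6]
grip_width: 0.989
grip_force: 0.0
```

Call:
{"api": "move_arm", "payload": {
  "increments": "0 0 35 0 0 0 0;0 0 25 0 0 0 0;-3 35 0 0 0 0 0;-3 35 0 0 0 0 0;-3 35 0 0 0 0 0;-3 35 0 0 0 0 0;-3 35 0 0 0 0 0;-3 35 0 0 0 0 0"
}}

```text
time: 18.05
position: [0.5221, 0.0056, 0.1516]
tool_rot: [2.22, 2.221, 0.001]
ft_force: [0.5, 0.5, -0.4]
grip_width: 0.999
grip_force: 0.0
```

Call:
{"api": "move_arm", "payload": {
  "increments": "-4 40 0 0 0 0 0;-4 40 0 0 0 0 0;-4 40 0 0 0 0 0;-4 40 0 0 0 0 0;-4 30 0 0 0 0 0;-2 10 0 0 0 0 0;0 0 0 0 0 0 0;0 0 0 0 0 0 0"
}}

```text
time: 18.72
position: [0.5004, 0.2034, 0.1509]
tool_rot: [2.22, 2.222, -0.001]
ft_force: [0.2, -0.2, 0.1]
grip_width: 0.997
grip_force: 0.0
```

Run:
```python
from h import *
s=ctrl.get_state(); print(s["position"],s["tool_rot"])
for o in tins(ctrl.get_image("side")): print(*o)
p=ctrl.get_image("top"); cv2.imwrite("pics/top5.png",p["frame"][:,:,::-1])
for o in tins(p): print(*o)
```

```text
[0.50041762 0.20340876 0.15088548] [ 2.21959870e+00  2.22177743e+00 -5.02436852e-04]
0.97 [0.4996, 0.2057, 0.0276, 0.0598] [0.5003, 0.2001] [116.0, 113.0, 111.0] [276, 198]
0.9 [0.6152, 0.2081, 0.0282, 0.0577] [0.6148, 0.204] [148.0, 89.0, 45.0] [337, 199]
0.76 [0.4785, 0.2665, 0.0695, 0.0563] [0.4781, 0.2966] [154.0, 136.0, 57.0] [268, 173]
0.75 [0.5264, 0.0125, 0.0281, 0.0607] [0.5268, 0.008] [131.0, 128.0, 127.0] [282, 255]
0.74 [0.5851, 0.2674, 0.0485, 0.0563] [0.5883, 0.2822] [63.0, 113.0, 108.0] [321, 178]
0.64 [0.4438, -0.1198, 0.0165, 0.0308] [0.4437, -0.1223] [80.0, 72.0, 62.0] [214, 318]
0.55 [0.5409, -0.2066, 0.0282, 0.0605] [0.5401, -0.21] [135.0, 133.0, 132.0] [280, 359]
0.95 [0.4994, 0.2053, 0.0275, 0.0594] [0.4997, 0.1987] [122.0, 122.0, 122.0] [219, 311]
0.63 [0.5392, -0.2067, 0.0276, 0.0599] [0.5389, -0.2062] [150.0, 151.0, 151.0] [461, 280]
0.62 [0.5832, 0.3093, 0.0157, 0.0561] [0.5838, 0.309] [48.0, 140.0, 135.0] [156, 264]
0.56 [0.5272, 0.0116, 0.0273, 0.06] [0.5273, 0.0117] [180.0, 183.0, 183.0] [332, 291]
0.55 [0.6162, 0.2072, 0.0265, 0.0566] [0.621, 0.1967] [157.0, 110.0, 40.0] [221, 241]
```

View pics/top5.png

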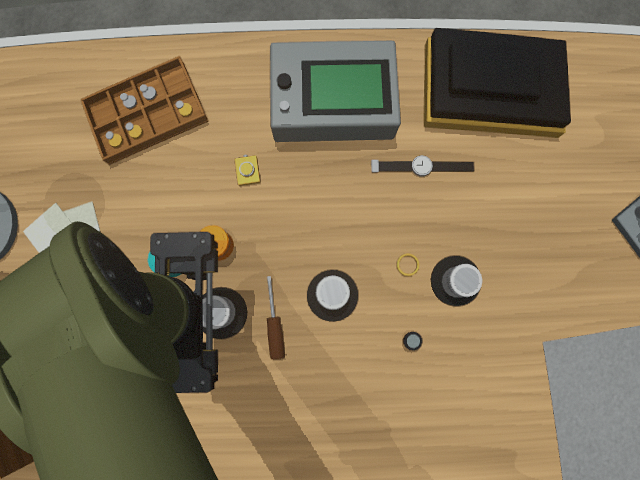

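The middle tin at (332,292) and the right tin at (462,280) stand on their pads within 1 mm of where they started, and the bystanders have not moved. Now I'll take the left tin.

Call:
{"api": "move_arm", "payload": {
  "increments": "0 1 -25 0 0 0 0;0 0 -30 0 0 0 0;0 0 -25 0 0 0 0;0 0 -20 0 0 0 0;0 0 -15 0 0 0 0;0 0 -10 0 0 0 0;0 0 -5 0 0 0 0;0 0 0 0 0 0 0"
}}

```text
time: 19.58
position: [0.5, 0.204, 0.0199]
tool_rot: [-2.222, -2.22, 0.002]
ft_force: [-0.7, -0.1, 0.1]
grip_width: 0.998
grip_force: 0.0
```

Call:
{"api": "move_arm", "payload": {
  "increments": "0 0 0 0 0 0 160;0 0 0 0 0 0 255;0 0 0 0 0 0 255;0 0 0 0 0 0 255;0 0 0 0 0 0 255;0 0 0 0 0 0 255;0 0 0 0 0 0 255;0 0 0 0 0 0 255"
}}

```text
time: 20.25
position: [0.4997, 0.205, 0.0208]
tool_rot: [-2.221, -2.222, 0.002]
ft_force: [-2.6, -0.7, 5.5]
grip_width: 0.611
grip_force: 45.0
```

Call:
{"api": "move_arm", "payload": {
  "increments": "0 0 8 0 0 0 255;0 0 16 0 0 0 255;0 0 22 0 0 0 255;0 0 22 0 0 0 255;0 0 22 0 0 0 255;0 0 22 0 0 0 255;0 0 22 0 0 0 255;0 0 22 0 0 0 255"
}}

```text
time: 20.92
position: [0.4997, 0.2047, 0.1772]
tool_rot: [2.221, 2.222, -0.001]
ft_force: [-0.0, -0.3, -4.2]
grip_width: 0.611
grip_force: 44.9
```

Call:
{"api": "move_arm", "payload": {
  "increments": "0 0 18 0 0 0 255;0 0 12 0 0 0 255;0 0 8 0 0 0 255;0 0 0 0 0 0 255;0 0 0 0 0 0 255;0 0 0 0 0 0 255;0 0 0 0 0 0 255;0 0 0 0 0 0 255"
}}

```text
time: 21.58
position: [0.4997, 0.2047, 0.2135]
tool_rot: [-2.22, -2.221, 0.002]
ft_force: [-0.8, 0.3, -3.7]
grip_width: 0.613
grip_force: 44.9
```

Run:
```python
from h import *
weigh()
p=ctrl.get_image("side"); cv2.imwrite("pics/side6.png",p["frame"][:,:,::-1])
```

```text
F [-0.09 -0.13 -4.23] [0.28 0.55 0.47] tau [  0.   -30.73  -4.55 -32.7 ] P [0.5001 0.2049 0.2144] 0.6110412112293628 44.93156692944467 22.1833
```

View pics/side6.png

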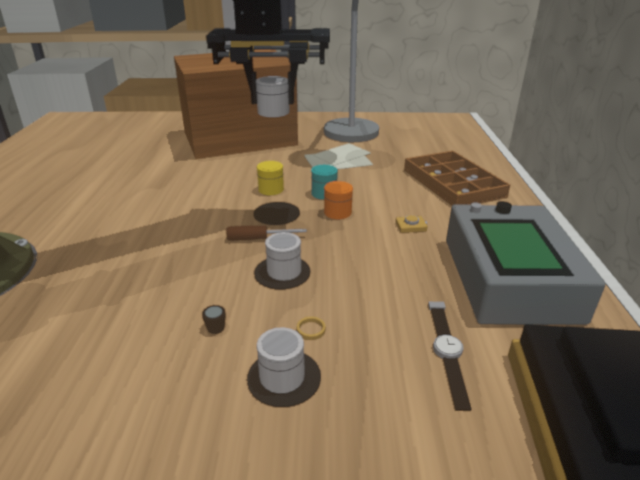

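The left tin is held upright and still at (272,97), with its underside at about 0.197 m. The others stand on their pads at (283,255) and (282,360).

```bash
python3 -c "
from bench import ctrl
print(ctrl.close_job())"
```

```text
the job is handed in; nothing more can be done
None
```

Job handed in: the left tin was the heaviest (about 4.1 N, against 2.1 N for the middle and 2.7 N for the right), and the arm is holding it upright about 20 cm above the counter with the other two standing on their own pads.

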